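Run the reading light's boom out to its next hole

ROBOT

A 7-joint arm with a two-finger parallel gripper is mounted at the origin on the work surface. World frame = base frame: x ahead of the robot, y to its left, z up, the work surface at z = 0. Lengths are in mm, angles in degrees, forces in N, time in s.
With the tool pointing down it reaches from about 400 to 900 mm from the base axis. Payload 5.6 kg.
Tool frame: the origin (TCP) lies on the centre line of the jaws, within the pads' length; the fingertips stand 11 mm ahead of it and the grasp point (between the pads) lies 8 mm behind it; x points along the fingers, y is the direction in which the jaws open and shut, and the axes are right-handed (so a half turn about x gives the same grasp; the last joint's range is limited). The gripper opens to 92 mm and grips with 3 to 60 N. Pads are 20 mm wide; open, the fingers measure 128 mm over their backs; the gripper's body (75 mm by 189 mm) begins 69 mm behind the grasp point.
Start: joints at [-79.412, 26.786, -0.665, 91.828, 0.344, 61.387, -3.226], TCP at [146.834, 633.205, 225.592] pointing down, gripper open.
Joint ranges: [-144.91, 144.91], [-17.63, 115.5], [-89.93, 88.59], [15.96, 139.68], [-74.01, 254.01], [8.47, 105.57], [-167.45, 167.45]. Speed limits (degrees/s): [147.25, 147.25, 180, 180, 180, 180, 180].

INTERFACE

Orientations are given as [roll, pitch, yaw] about the fixed x, y, z axes, in that order (R = Rz(yaw) Ry(pitch) Rx(roll)).
In Python, from station import arm gives the robot as it stands. The module is installed in compiled form; this text tells all that it offers.
- The arm moves only by the tool play_rows, never from a script. Its argument "steps" is a list of rows, each an object of numbers: "tx", "ty", "tz": the shift along the world's x, y, z in m; "wx", "wy", "wz": the turn, a rotation vector about the world's x, y, z in degrees. A call has 1 to 20 rows; each row shifts and turns the commanded pose from where the row before left it; what a row does not reach is not made up. A row lasts 1/8 s, in which the tool goes at most 62.5 mm and 10.7 degrees, less where a joint would pass 70% of its speed; a pose out of reach is approached as far as the arm can. A call is refused whole if a number of a shift passes 0.0625 or a number of a turn 10.7, either way. A call with a gripper value outside its range is refused whole. "fingers" is the closure in counts, from 0 (fully open) to 255 (shut), set as the call begins (left out, the last holds). The fingers move at their own pace and stop on an object; "squeeze" is the grip in N (left out, the last holds). Time passes only in rows, so rows that do not move let the fingers close. It gives the time, the measured TCP pose, the force and the opening at its end, in the units of the state.
- arm.observe(): the state, without advancing time (a new reading comes with each control period).
- arm.camera(name): name is "side" or "top"; returns the picture (480x640x3 uint8, red, green, blue); there is no depth.
- arm.calibration(name): a dict with "fov_y" (degrees; the focal length in pixels is half the picture's height over the tangent of half this angle, whatever the lens; pixels are square), "cx", "cy" (the principal point, pixels), "k1" (the pictures are not rectified: a ray, as slopes to the right and down, at radius r is drawn at 1 + k1 r^2 times it, then the intrinsics apply), "rvec" (rotation vector, rad) and "tvec" (3), from world to camera coordinates, as OpenCV has them. Camera axes: x right, y down, z forward; pixel columns grow to the right and rows downward; lengths in mm; the calibration is good to about 2 mm. A picture is of the moment at which its call begins. calibration takes no time and is no camera call.
- arm.hand_in(): hands the job in, once; it reports no verdict.
The state is a dict: "clock": time; "joint_positions": joint angles; "qd": joint speeds; "joint_torque": joint torques, N m; "ee_pos": TCP position; "eef_rot": TCP orientation; "contact_force": force on the tool from outside, world axes, zero at the start; "ft_torque": the same for the moment, N m; "gripper_width": finger opening in mm.
Only numpy, scipy, OpenCV 4.12 (cv2) and the standard library are available. Lean on these libraries where they do the work, as an engineer would, in place of code of your own. Each camera call takes 0.05 s, during which the arm holds its last target. There are 200 camera calls.

TASK

Bring the reading light out over the running-order sheet: squeeze in the brass spring button on the side of the boom, slide the boom slowly out (away from the column) until the button snaps out through the next hole, and swing the folded-up light panel down level. Let the click stop you instead of pulling on against the button, press the panel down gently, and leave everything else on the desk where it is.

Things in the scene. Friction and masses are not known exactly. Their poses are not given: they have to be found in the camera images.
- button_tip (a point): Tip of the brass spring button, a 12 mm dome-ended pin in the side of the boom, 5 mm proud of it when out. It is carried by the fixed spigot inside, so it stays put while the boom slides. Axes: x out of the button, level; y along the boom, outward from column to light; z up. The boom's axis is 17.5 mm behind this point along -x (button out), at the same height.
- stand: Light stand, fixed to the desk: 150 x 170 x 14 mm base, 30 mm column, and a black 42 mm head whose top is 193 mm up. Origin on the desk under the column; y points along the boom to the light. From the head a fixed 20 mm square spigot runs level along y inside the boom; its axis is 170 mm above the desk. The button sits in it, 117 mm from the column's axis, facing x.
- button (a joint): Spring button pressed in, m: 0 out; 0.005 level with the boom's face (a pad pushes it no deeper); over 0.007 under the boom's 2 mm wall. 2 N start it, 4 N hold it in. Squeezed level, its round end lets the hole's edge ride over it when the boom is pulled with 5 to 10 N; not squeezed, it locks the boom. More than 18 N against a hole's edge harms it.
- boom (a joint): Slide of the boom along y, m: 0 at the start fully in, with the button in the outer of two 13 mm holes; grows outward. A 25 mm square aluminium tube 245 mm long; slides with 1.5 to 3 N. The next hole, nearer the column, reaches the button after 38 to 62 mm, different each time, to be found by feel: the button snaps out and the boom stops dead: 10 to 20 mm/s is a safe pace.
- boom_end (a point): Middle of the boom tube's outer end, 165 mm from the button along +y at the start, on the boom's axis; moves with the boom. Axes as for the button tip.
- panel (a joint): Angle of the light panel above level, rad: 0 level with the boom (its stop), 0.55 to 0.9 at the start (folded up); its stiff hinge stays where it is left and needs about 0.1 N m.
- panel_hinge (a point): Hinge axis of the panel, 6 mm beyond boom_end, on the boom's axis. The hinge turns about x of the stand. Axes as for the button tip.
- panel_edge (a point): Middle of the panel's free edge, half-way through its thickness, 92 mm from the hinge. The panel is black, 120 mm wide (x), 80 mm long, from 12 to 92 mm beyond the hinge, 11 mm thick, with the white light on its underside. Its y axis points from the hinge to the edge, z out of its back (upward when level).
- clipboard: Clipboard with the running-order sheet, 310 x 225 x 4 mm, fixed to the desk under the light; origin at the centre of its underside.
- pen: Black pen, about 125 mm long, 8 mm thick, lying on the clipboard, below the light; origin under its middle.
- mug: Blue mug, 80 mm across, 95 mm tall; origin at the centre of its underside.
- tape: White roll of tape, 100 mm across, 48 mm tall, lying flat; origin at the centre of its underside.
- stopwatch: Black stopwatch, 58 mm across, 16 mm thick, lying on the base of the stand; origin at the centre of its underside.
- desk_mic: Small desk microphone on a round 100 mm foot, 172 mm tall; origin at the centre of its underside.
- notes: Block of yellow notes, 76 x 76 x 18 mm; origin at the centre of its underside.
- battery: Grey battery, 40 x 70 x 22 mm; origin at the centre of its underside.

How it is judged:
By the outcome, as a careful person would: the job done as asked, in the order asked, and still so for the second after the job is handed in, with the robot touching nothing.
It also fails if it takes over 48 s, if anything falls off the work surface, if the arm or the gripper's body presses on something with over 40 N, if the wrist force passes 120 N, or if a joint passes its speed limit or range.

## Working session

There is one attempt and no reset: what is moved stays moved. The work goes in short steps, Python scripts to look and compute and a tool call to move; the robot and the scene stay as the last step left them, time stands still between calls to the robot, and variables do not carry over. Pictures are saved under pics/ and viewed, about 8 in all and at most 12, crops included, and the job is handed in when it is done.

Besides the shell and the picture viewer there is one more tool, called after "Request:" in YAML: its name, and indented under it one key for each argument. play_rows: Moves the arm, as the interface text tells. Its arguments: {"type":"object","properties":{"steps":{"type":"array"},"fingers":{"type":"number"},"squeeze":{"type":"number"}},"required":["steps"]}

```bash
mkdir -p pics; python3 - <<'E'
from station import arm
import cv2
for n in("side","top"):
    cv2.imwrite(f"pics/{n}0.png",arm.camera(n)[:,:,::-1]); print(n,arm.calibration(n))
print(arm.observe())
E
```

```text
side {'fov_y': 49.014876412218285, 'cx': 321.40388329640155, 'cy': 230.71836646447292, 'k1': -0.08422192822645791, 'rvec': array([ 0.9809013 , -2.57820008,  0.92594378]), 'tvec': array([422.13180476, 346.21812619, 890.77569039])}
top {'fov_y': 51.71227529167106, 'cx': 319.1249789016763, 'cy': 249.8244218262733, 'k1': -0.07906800571214653, 'rvec': array([ 2.23271913, -2.18342533,  0.06327777]), 'tvec': array([1.15175852e+00, 5.55000533e+02, 1.23423384e+03])}
{'clock': 0.1, 'joint_positions': array([-79.41253514,  26.83065595,  -0.66522979,  91.87403692,
         0.34482838,  61.38474948,  -3.22501912]), 'qd': array([-0.02320916, -0.13249968,  0.02410274,  0.02823562,  0.06434079,
        0.00984217,  0.00116108]), 'joint_torque': array([ 1.23429003e-03, -5.21644700e+01, -1.23476505e-02, -2.44361562e+01,
       -5.67861786e-02,  1.41119302e-02,  4.36752032e-05]), 'ee_pos': array([146.73847617, 632.72328241, 224.75057317]), 'eef_rot': array([-85.32926778,  89.91251594, -98.38252341]), 'contact_force': array([-0.10622371, -0.27866389,  0.92459816]), 'ft_torque': array([ 0.01753788, -0.03528075, -0.0605159 ]), 'gripper_width': 92.45859261153753}
```

View pics/side0.png

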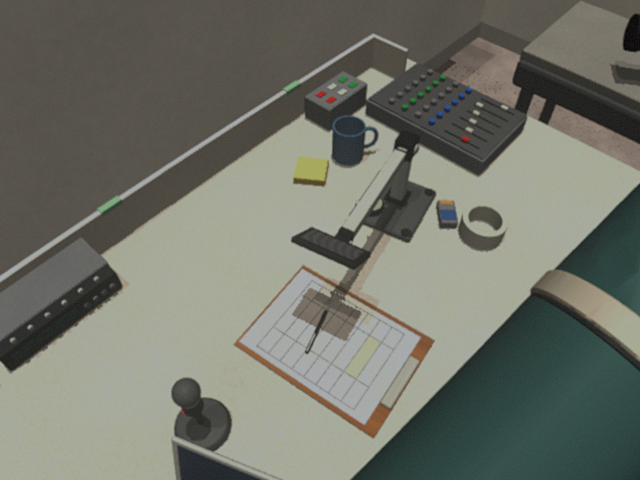

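View pics/top0.png

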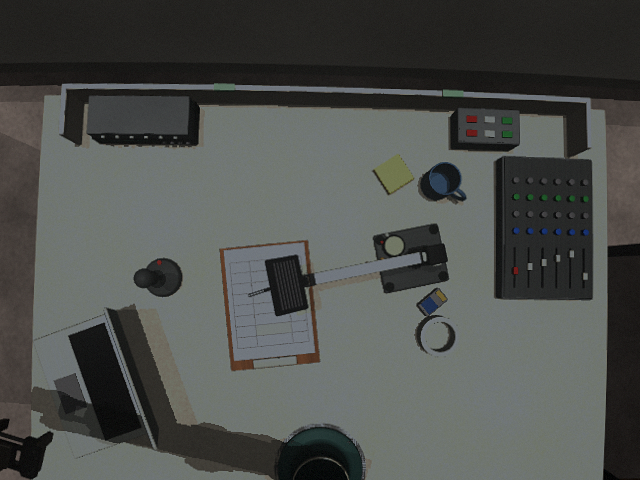

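```bash
cat >h.py <<'E'
import numpy as np,cv2
from station import arm
def cam(n):
    c=arm.calibration(n);f=240/np.tan(np.radians(c['fov_y']/2))
    K=np.array([[f,0,c['cx']],[0,f,c['cy']],[0,0,1]]);R=cv2.Rodrigues(c['rvec'])[0]
    return K,np.array([c['k1'],0,0,0.]),c['rvec'],c['tvec'],R
def ray(n,uv):
    K,d,r,t,R=cam(n);p=cv2.undistortPoints(np.array([[uv]],float),K,d)[0,0]
    return -R.T@t,R.T@np.array([p[0],p[1],1])
def at_z(n,uv,z):
    o,v=ray(n,uv);return o+v*(z-o[2])/v[2]
def proj(n,P):
    K,d,r,t,R=cam(n);return cv2.projectPoints(np.array(P,float).reshape(-1,1,3),r,t,K,d)[0][:,0]
def tri(a,b):
    o1,v1=ray('side',a);o2,v2=ray('top',b)
    s=np.linalg.lstsq(np.stack([v1,-v2],1),o2-o1,rcond=None)[0]
    p,q=o1+s[0]*v1,o2+s[1]*v2;return (p+q)/2,np.linalg.norm(p-q)
def shot(n,name,box=None,k=1):
    im=arm.camera(n)[:,:,::-1]
    if box: im=im[box[1]:box[3],box[0]:box[2]]
    im=cv2.resize(im,None,fx=k,fy=k,interpolation=cv2.INTER_CUBIC);cv2.imwrite(f'pics/{name}.png',im);return im
E
python3 - <<'E'
from h import *
a=cv2.imread('pics/side0.png')[120:280,280:450];b=cv2.imread('pics/top0.png')[215:325,240:460]
a=cv2.resize(a,None,fx=3.6,fy=3.6,interpolation=2);b=cv2.resize(b,None,fx=3.6,fy=3.6,interpolation=2)
cv2.imwrite('pics/a.png',cv2.convertScaleAbs(a,alpha=1.5));cv2.imwrite('pics/b.png',cv2.convertScaleAbs(b,alpha=1.5))
print(ray('side',(320,240))[0],ray('top',(320,240))[0])
E
```

```text
[125.01341606 506.88198452 904.9783874 ] [ 503.02749408   32.72735224 1255.88707694]
```

View pics/a.png

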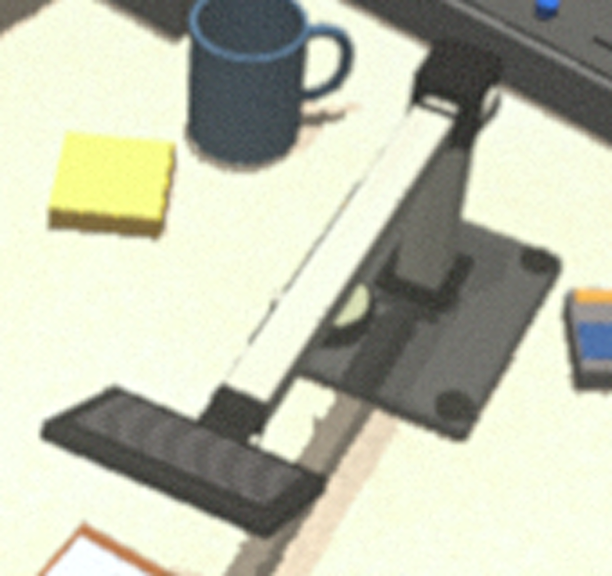

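View pics/b.png

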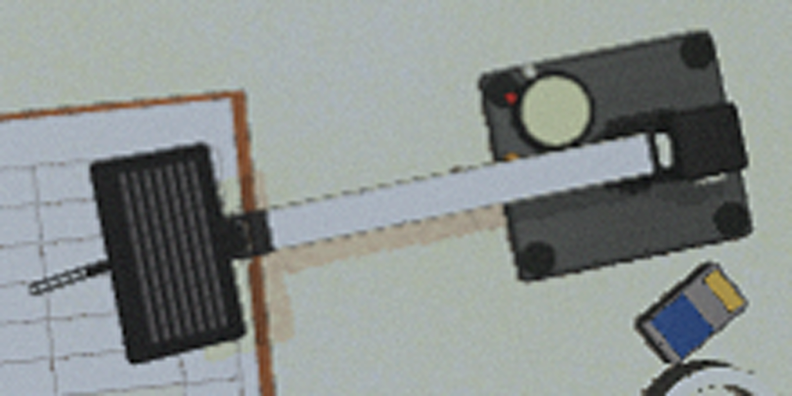

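```bash
python3 - <<'E'
from h import *
T=lambda x,y:((x+.5)/3.6-.5+240,(y+.5)/3.6-.5+215)
S=lambda x,y:((x+.5)/3.6-.5+280,(y+.5)/3.6-.5+120)
for nm,p,z in [('headc',(707,141),193),('end top+x',(270,208),182.5),('end top-x',(272,250),182.5),('in +x',(648,134),182.5),('in -x',(655,174),182.5),('btn?',(457,168),170),('btn2?',(512,156),170),('stopw',(555,110),30)]:
    print(nm,at_z('top',T(*p),z).round(1))
print('btn tri',tri(S(275,300),T(457,168)))
print('side end +x top',at_z('side',S(222,388),182.5),at_z('side',S(270,402),182.5))
for nm,s,t in [('edge+x',(42,430),(92,163)),('edge-x',(265,535),(132,362)),('bk+x',(115,387),(207,146)),('bk-x',(325,483),(243,335)),('headcorner',(498,62),(745,175))]:
    print(nm,tri(S(*s),T(*t)))
# predictions
E
```

```text
headc [ 544.4 -237.   193. ]
end top+x [498.5  24.8 182.5]
end top-x [473.3  23.1 182.5]
in +x [ 548.2 -203.4  182.5]
in -x [ 524.1 -208.   182.5]
btn? [525.3 -88.9 170. ]
btn2? [ 533.4 -122.5  170. ]
stopw [ 569.8 -171.8   30. ]
btn tri (array([534.74923196, -87.75312257, 119.2650275 ]), np.float64(21.509503920739917))
side end +x top [491.52813425  30.09546732 182.5       ] [468.11714893  21.14850243 182.5       ]
edge+x (array([521.43556144, 128.38142565, 216.2645737 ]), np.float64(2.9716047851352534))
edge-x (array([406.89878609, 103.15781021, 213.41109017]), np.float64(0.8473884833621226))
bk+x (array([534.41788486,  63.10938587, 178.47635827]), np.float64(1.7957887920906415))
bk-x (array([420.59455406,  38.69722282, 175.78847774]), np.float64(2.2466246170177637))
headcorner (array([ 525.89283785, -260.55944   ,  188.86535522]), np.float64(3.384032894174415))
```

```bash
python3 - <<'E'
from h import *
from scipy.spatial.transform import Rotation as R
M=R.from_euler('xyz',arm.observe()['eef_rot'],degrees=True).as_matrix();print(M.round(3))
a=np.degrees(np.arctan2(M[1,1],M[0,1]));print('tool y heading',a)
c=np.array([544,-238.]);y=np.array([-.213,.977]);x=np.array([.977,.213])
for n in('side','top'):
  for k,p in [('tip',c+117*y+17.5*x),('axisbtn',c+117*y),('end',c+282*y),('hinge',c+288*y)]:
    print(n,k,p.round(1),proj(n,[*p,170]).round(1))
E
```

```text
[[-0.     0.226  0.974]
 [-0.002  0.974 -0.226]
 [-1.    -0.002  0.   ]]
tool y heading 76.94673894863436
side tip [ 536.2 -120. ] [[372.7 176.4]]
side axisbtn [ 519.1 -123.7] [[380.7 179.5]]
side end [483.9  37.5] [[341.6 236.4]]
side hinge [482.7  43.4] [[340.  238.7]]
top tip [ 536.2 -120. ] [[380.8 256.7]]
top axisbtn [ 519.1 -123.7] [[382.3 264.5]]
top end [483.9  37.5] [[308.7 278.9]]
top hinge [482.7  43.4] [[306.  279.5]]
```

Request:
play_rows:
  steps:
    - {"tz": 0.05}
    - {"tz": 0.05}
    - {"tx": 0.038, "ty": -0.036, "wz": -3.59}
    - {"tx": 0.038, "ty": -0.036, "wz": -3.59}
    - {"tx": 0.038, "ty": -0.036, "wz": -3.59}
    - {"tx": 0.038, "ty": -0.036, "wz": -3.59}
    - {"tx": 0.038, "ty": -0.036, "wz": -3.59}
    - {"tx": 0.038, "ty": -0.036, "wz": -3.59}
    - {"tx": 0.038, "ty": -0.036, "wz": -3.59}
    - {"tx": 0.038, "ty": -0.036, "wz": -3.59}
    - {"tx": 0.0068, "ty": -0.0467, "wz": -3.59}
    - {"tx": 0.0068, "ty": -0.0467, "wz": -3.59}
    - {"tx": 0.0068, "ty": -0.0467, "wz": -3.59}
    - {"tx": 0.0068, "ty": -0.0467, "wz": -3.59}
    - {"tx": 0.0068, "ty": -0.0467, "wz": -3.59}
    - {"tx": 0.0068, "ty": -0.0467, "wz": -3.59}
    - {"tx": 0.0068, "ty": -0.0467, "wz": -3.59}
    - {"tx": 0.0068, "ty": -0.0467, "wz": -3.59}
    - {"tx": 0.0068, "ty": -0.0467, "wz": -3.59}
    - {"tx": 0.0068, "ty": -0.0467, "wz": -3.59}
  fingers: 0

```text
invalid input
```

Request:
play_rows:
  steps:
    - {"tz": 0.05}
    - {"tz": 0.05}

```text
invalid input
```

Request:
play_rows:
  steps:
    - {"tx": 0, "ty": 0, "tz": 0.05, "wx": 0, "wy": 0, "wz": 0}
    - {"tx": 0, "ty": 0, "tz": 0.05, "wx": 0, "wy": 0, "wz": 0}

```text
clock: 0.35
ee_pos: [146.7, 632.6, 325.7]
eef_rot: [-86.6, 89.9, -99.7]
contact_force: [-0.3, 0.5, 0.4]
gripper_width: 92.4
```

All six keys are needed.

Request:
play_rows:
  steps:
    - {"tx": 0.038, "ty": -0.036, "tz": 0, "wx": 0, "wy": 0, "wz": -3.59}
    - {"tx": 0.038, "ty": -0.036, "tz": 0, "wx": 0, "wy": 0, "wz": -3.59}
    - {"tx": 0.038, "ty": -0.036, "tz": 0, "wx": 0, "wy": 0, "wz": -3.59}
    - {"tx": 0.038, "ty": -0.036, "tz": 0, "wx": 0, "wy": 0, "wz": -3.59}
    - {"tx": 0.038, "ty": -0.036, "tz": 0, "wx": 0, "wy": 0, "wz": -3.59}
    - {"tx": 0.038, "ty": -0.036, "tz": 0, "wx": 0, "wy": 0, "wz": -3.59}
    - {"tx": 0.038, "ty": -0.036, "tz": 0, "wx": 0, "wy": 0, "wz": -3.59}
    - {"tx": 0.038, "ty": -0.036, "tz": 0, "wx": 0, "wy": 0, "wz": -3.59}
    - {"tx": 0.0068, "ty": -0.0467, "tz": 0, "wx": 0, "wy": 0, "wz": -3.59}
    - {"tx": 0.0068, "ty": -0.0467, "tz": 0, "wx": 0, "wy": 0, "wz": -3.59}
    - {"tx": 0.0068, "ty": -0.0467, "tz": 0, "wx": 0, "wy": 0, "wz": -3.59}
    - {"tx": 0.0068, "ty": -0.0467, "tz": 0, "wx": 0, "wy": 0, "wz": -3.59}
    - {"tx": 0.0068, "ty": -0.0467, "tz": 0, "wx": 0, "wy": 0, "wz": -3.59}
    - {"tx": 0.0068, "ty": -0.0467, "tz": 0, "wx": 0, "wy": 0, "wz": -3.59}
    - {"tx": 0.0068, "ty": -0.0467, "tz": 0, "wx": 0, "wy": 0, "wz": -3.59}
    - {"tx": 0.0068, "ty": -0.0467, "tz": 0, "wx": 0, "wy": 0, "wz": -3.59}
    - {"tx": 0.0068, "ty": -0.0467, "tz": 0, "wx": 0, "wy": 0, "wz": -3.59}
    - {"tx": 0.0068, "ty": -0.0467, "tz": 0, "wx": 0, "wy": 0, "wz": -3.59}

```text
clock: 2.6
ee_pos: [518.7, -123.1, 325.4]
eef_rot: [-172.2, 90.0, 110.1]
contact_force: [1.2, -0.4, -0.8]
gripper_width: 91.7
```

```bash
python3 - <<'E'
from h import *
from scipy.spatial.transform import Rotation as R
o=arm.observe();M=R.from_euler('xyz',o['eef_rot'],degrees=True).as_matrix();print(o['ee_pos'],M.round(3),np.degrees(np.arctan2(M[1,1],M[0,1])))
t=shot('top','t1',(240,190,460,330),3.6);s=shot('side','s1',(280,100,450,280),3.3)
E
```

```text
[ 518.68083183 -123.11031259  325.44605895] [[-0.     0.977  0.212]
 [ 0.     0.212 -0.977]
 [-1.    -0.    -0.   ]] 12.224933931305433
```

View pics/s1.png

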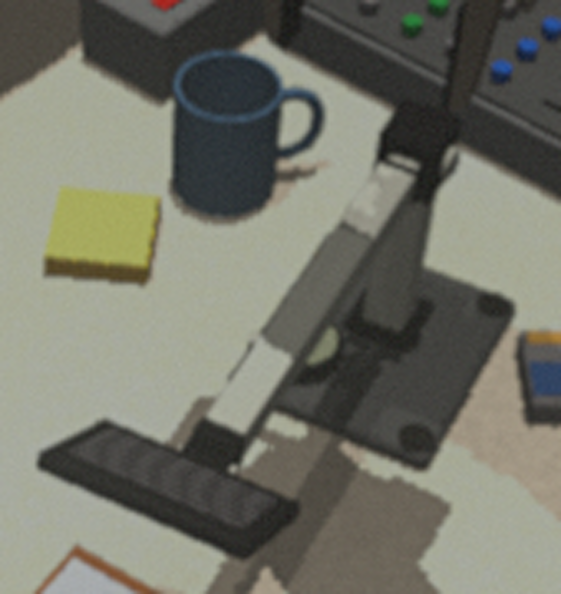

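Request:
play_rows:
  steps:
    - {"tx": 0, "ty": 0.001, "tz": -0.03, "wx": 0, "wy": 0, "wz": 0}
    - {"tx": 0, "ty": 0.001, "tz": -0.03, "wx": 0, "wy": 0, "wz": 0}
    - {"tx": 0, "ty": 0, "tz": -0.03, "wx": 0, "wy": 0, "wz": 0}
    - {"tx": 0, "ty": 0, "tz": -0.03, "wx": 0, "wy": 0, "wz": 0}
    - {"tx": 0, "ty": 0, "tz": -0.025, "wx": 0, "wy": 0, "wz": 0}
    - {"tx": 0, "ty": 0, "tz": -0.018, "wx": 0, "wy": 0, "wz": 0}
    - {"tx": 0, "ty": 0, "tz": 0, "wx": 0, "wy": 0, "wz": 0}

```text
clock: 3.58
ee_pos: [518.0, -119.2, 161.5]
eef_rot: [-105.3, 89.8, 177.0]
contact_force: [0.2, -0.2, -0.4]
gripper_width: 91.5
```

```bash
python3 - <<'E'
from h import *
o=arm.observe();print(o['ee_pos'],o['contact_force'])
t=shot('top','t2',(300,200,440,320),4.5);s=shot('side','s2',(280,100,450,280),3.3)
E
```

```text
[ 518.02577694 -119.22603557  161.49295171] [ 0.17756627 -0.21398631 -0.38674996]
```

View pics/s2.png

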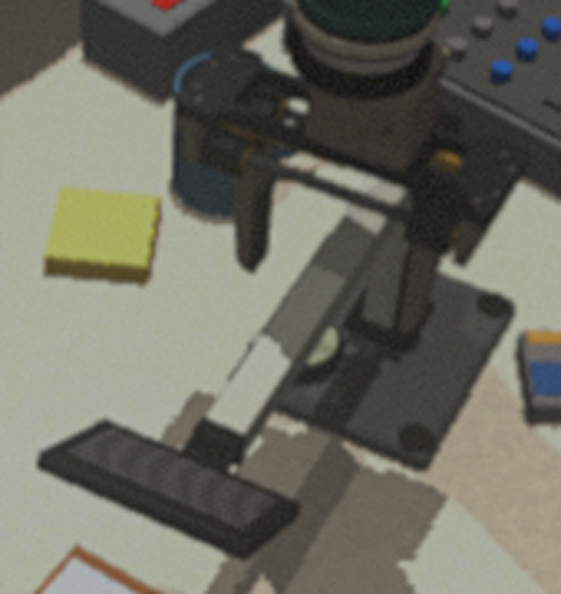

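Request:
play_rows:
  steps:
    - {"tx": 0.001, "ty": -0.005, "tz": 0, "wx": 0, "wy": 0, "wz": 0}
    - {"tx": 0, "ty": 0, "tz": 0, "wx": 0, "wy": 0, "wz": 0}
    - {"tx": 0, "ty": 0, "tz": 0, "wx": 0, "wy": 0, "wz": 0}
    - {"tx": 0, "ty": 0, "tz": 0, "wx": 0, "wy": 0, "wz": 0}
    - {"tx": 0, "ty": 0, "tz": 0, "wx": 0, "wy": 0, "wz": 0}
    - {"tx": 0, "ty": 0, "tz": 0, "wx": 0, "wy": 0, "wz": 0}
  fingers: 150
  squeeze: 6

```text
clock: 4.42
ee_pos: [519.8, -124.7, 162.6]
eef_rot: [-77.7, 90.0, -155.4]
contact_force: [0.7, -1.1, -0.4]
gripper_width: 38.2
```

```bash
python3 - <<'E'
from h import *
o=arm.observe();print(o['ee_pos'],o['contact_force'],o['gripper_width'])
t=shot('top','t3',(280,180,440,320),4.2);s=shot('side','s3',(280,100,450,280),3.3)
E
```

```text
[ 519.80488812 -124.7482187   162.56111704] [ 0.66041729 -1.07468504 -0.40043439] 38.223594521966035
```

View pics/t3.png

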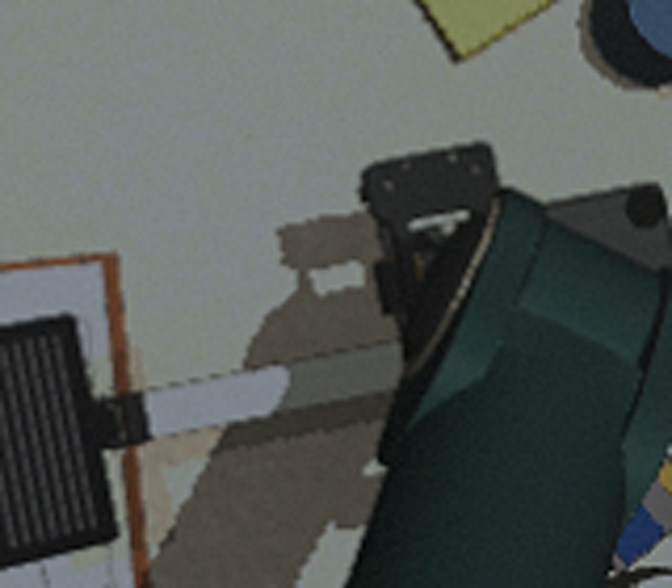

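Request:
play_rows:
  steps:
    - {"tx": 0, "ty": 0, "tz": 0, "wx": 0, "wy": 0, "wz": 0}
    - {"tx": 0, "ty": 0, "tz": 0, "wx": 0, "wy": 0, "wz": 0}
    - {"tx": 0, "ty": 0, "tz": 0, "wx": 0, "wy": 0, "wz": 0}
    - {"tx": 0, "ty": 0, "tz": 0, "wx": 0, "wy": 0, "wz": 0}
  fingers: 255
  squeeze: 12

```text
clock: 5.03
ee_pos: [517.2, -125.4, 162.4]
eef_rot: [-108.6, 89.7, 173.7]
contact_force: [-7.3, -0.8, 6.4]
gripper_width: 25.0
```

Request:
play_rows:
  steps:
    - {"tx": -0.002, "ty": 0, "tz": 0, "wx": 0, "wy": 0, "wz": 0}
    - {"tx": 0, "ty": 0, "tz": 0, "wx": 0, "wy": 0, "wz": 0}
  squeeze: 18

```text
clock: 5.28
ee_pos: [517.2, -125.3, 162.5]
eef_rot: [-75.8, 89.9, -153.5]
contact_force: [-3.1, -1.9, 1.1]
gripper_width: 24.9
```

Request:
play_rows:
  steps:
    - {"tx": -0.0003, "ty": 0.0015, "tz": 0, "wx": 0, "wy": 0, "wz": 0}
    - {"tx": -0.0003, "ty": 0.0015, "tz": 0, "wx": 0, "wy": 0, "wz": 0}

```text
clock: 5.52
ee_pos: [516.6, -123.0, 162.5]
eef_rot: [-44.2, 89.9, -121.9]
contact_force: [-2.6, -5.4, 1.2]
gripper_width: 24.8
```

Request:
play_rows:
  steps:
    - {"tx": -0.0003, "ty": 0.0015, "tz": 0, "wx": 0, "wy": 0, "wz": 0}
    - {"tx": -0.0003, "ty": 0.0015, "tz": 0, "wx": 0, "wy": 0, "wz": 0}

```text
clock: 5.78
ee_pos: [516.1, -120.8, 162.5]
eef_rot: [-23.0, 89.8, -100.7]
contact_force: [-2.7, -6.8, 1.0]
gripper_width: 24.8
```

Request:
play_rows:
  steps:
    - {"tx": -0.0003, "ty": 0.0015, "tz": 0, "wx": 0, "wy": 0, "wz": 0}
    - {"tx": -0.0003, "ty": 0.0015, "tz": 0, "wx": 0, "wy": 0, "wz": 0}

```text
clock: 6.02
ee_pos: [515.3, -116.9, 162.5]
eef_rot: [-59.0, 89.9, -136.7]
contact_force: [-4.2, -4.6, 2.8]
gripper_width: 24.8
```

```bash
python3 - <<'E'
from h import *
print(arm.observe()['contact_force'])
B=(280,180,440,320)
shot('top','t4',B,4.2);shot('side','s4',(280,100,450,280),3.3)
# sub-pixel shift of panel patch between t3 and now
for a,b,n,r in(('t3','t4','t',np.s_[300:560,0:180]),('s3','s4','s',np.s_[400:560,30:300])):
    A,C=[cv2.imread(f'pics/{k}.png',0).astype(np.float32)[r] for k in(a,b)]
    print(n,cv2.phaseCorrelate(A,C,cv2.createHanningWindow(A.shape[::-1],cv2.CV_32F)))
E
```

```text
[-4.16465343 -4.56227596  2.83898938]
t ((-16.87575027465401, 4.268712807811596), 0.3007173206972978)
s ((-6.839302120621255, 12.990977303415988), 0.2258604254545989)
```

Request:
play_rows:
  steps:
    - {"tx": -0.0005, "ty": 0.002, "tz": 0, "wx": 0, "wy": 0, "wz": 0}
    - {"tx": -0.0005, "ty": 0.002, "tz": 0, "wx": 0, "wy": 0, "wz": 0}
    - {"tx": -0.0005, "ty": 0.002, "tz": 0, "wx": 0, "wy": 0, "wz": 0}
    - {"tx": -0.0005, "ty": 0.002, "tz": 0, "wx": 0, "wy": 0, "wz": 0}
    - {"tx": -0.0005, "ty": 0.002, "tz": 0, "wx": 0, "wy": 0, "wz": 0}
    - {"tx": -0.0005, "ty": 0.002, "tz": 0, "wx": 0, "wy": 0, "wz": 0}
    - {"tx": -0.0004, "ty": 0.002, "tz": 0, "wx": 0, "wy": 0, "wz": 0}
    - {"tx": -0.0004, "ty": 0.002, "tz": 0, "wx": 0, "wy": 0, "wz": 0}
    - {"tx": -0.0004, "ty": 0.002, "tz": 0, "wx": 0, "wy": 0, "wz": 0}
    - {"tx": -0.0004, "ty": 0.002, "tz": 0, "wx": 0, "wy": 0, "wz": 0}
    - {"tx": -0.0004, "ty": 0.002, "tz": 0, "wx": 0, "wy": 0, "wz": 0}

```text
clock: 7.5
ee_pos: [510.2, -94.5, 162.5]
eef_rot: [-73.2, 89.9, -150.9]
contact_force: [-4.4, -3.8, 2.5]
gripper_width: 24.8
```

Request:
play_rows:
  steps:
    - {"tx": -0.0005, "ty": 0.0018, "tz": 0, "wx": 0, "wy": 0, "wz": 0}
    - {"tx": -0.0005, "ty": 0.0018, "tz": 0, "wx": 0, "wy": 0, "wz": 0}
    - {"tx": -0.0005, "ty": 0.0015, "tz": 0, "wx": 0, "wy": 0, "wz": 0}

```text
clock: 7.88
ee_pos: [508.9, -88.4, 162.5]
eef_rot: [-114.0, 89.9, 168.4]
contact_force: [-4.4, -3.0, 1.6]
gripper_width: 24.9
```

Request:
play_rows:
  steps:
    - {"tx": -0.0003, "ty": 0.0015, "tz": 0, "wx": 0, "wy": 0, "wz": 0}
    - {"tx": -0.0003, "ty": 0.0015, "tz": 0, "wx": 0, "wy": 0, "wz": 0}

```text
clock: 8.12
ee_pos: [508.6, -87.1, 162.5]
eef_rot: [-21.2, 89.9, -98.9]
contact_force: [-3.3, -8.5, -0.5]
gripper_width: 24.8
```

Request:
play_rows:
  steps:
    - {"tx": 0.0003, "ty": -0.0015, "tz": 0, "wx": 0, "wy": 0, "wz": 0}
    - {"tx": 0, "ty": 0, "tz": 0, "wx": 0, "wy": 0, "wz": 0}

```text
clock: 8.38
ee_pos: [508.7, -87.4, 162.5]
eef_rot: [-96.8, 89.9, -174.5]
contact_force: [-3.9, -2.4, 2.2]
gripper_width: 25.0
```

Request:
play_rows:
  steps:
    - {"tx": 0.0003, "ty": -0.0015, "tz": 0, "wx": 0, "wy": 0, "wz": 0}
    - {"tx": 0, "ty": 0, "tz": 0, "wx": 0, "wy": 0, "wz": 0}

```text
clock: 8.62
ee_pos: [508.8, -88.0, 162.4]
eef_rot: [-133.1, 89.9, 149.2]
contact_force: [-5.9, -1.3, 3.8]
gripper_width: 24.8
```

Request:
play_rows:
  steps:
    - {"tx": 0.0003, "ty": -0.0015, "tz": 0, "wx": 0, "wy": 0, "wz": 0}
    - {"tx": 0, "ty": 0, "tz": 0, "wx": 0, "wy": 0, "wz": 0}

```text
clock: 8.88
ee_pos: [509.0, -89.0, 162.4]
eef_rot: [-142.1, 89.8, 140.3]
contact_force: [-5.7, 0.5, 4.0]
gripper_width: 24.9
```

Request:
play_rows:
  steps:
    - {"tx": 0.0003, "ty": -0.0015, "tz": 0, "wx": 0, "wy": 0, "wz": 0}
    - {"tx": 0, "ty": 0, "tz": 0, "wx": 0, "wy": 0, "wz": 0}

```text
clock: 9.12
ee_pos: [509.0, -89.1, 162.4]
eef_rot: [-152.5, 89.7, 129.9]
contact_force: [-8.3, 4.1, 6.2]
gripper_width: 24.7
```

Request:
play_rows:
  steps:
    - {"tx": -0.002, "ty": 0.0015, "tz": 0, "wx": 0, "wy": 0, "wz": 0}
    - {"tx": 0, "ty": 0, "tz": 0, "wx": 0, "wy": 0, "wz": 0}

```text
clock: 9.38
ee_pos: [508.9, -88.8, 162.5]
eef_rot: [114.7, 89.9, 37.0]
contact_force: [1.4, 1.8, -2.5]
gripper_width: 24.7
```

Request:
play_rows:
  steps:
    - {"tx": 0, "ty": 0, "tz": 0, "wx": 0, "wy": 0, "wz": 0}
    - {"tx": 0, "ty": 0, "tz": 0, "wx": 0, "wy": 0, "wz": 0}
    - {"tx": 0, "ty": 0, "tz": 0, "wx": 0, "wy": 0, "wz": 0}
    - {"tx": 0, "ty": 0, "tz": 0.02, "wx": 0, "wy": 0, "wz": 0}
    - {"tx": 0, "ty": 0, "tz": 0.04, "wx": 0, "wy": 0, "wz": 0}
    - {"tx": 0, "ty": 0, "tz": 0.05, "wx": 0, "wy": 0, "wz": 0}
    - {"tx": 0, "ty": 0, "tz": 0.05, "wx": 0, "wy": 0, "wz": 0}
    - {"tx": -0.045, "ty": 0.0, "tz": 0.03, "wx": 0, "wy": 0, "wz": 0}
    - {"tx": -0.045, "ty": 0.0, "tz": 0, "wx": 0, "wy": 0, "wz": 0}
    - {"tx": 0, "ty": 0.0, "tz": 0, "wx": 0, "wy": 0, "wz": 0}
  fingers: 80

```text
clock: 10.62
ee_pos: [416.3, -90.5, 353.3]
eef_rot: [133.9, 89.8, 56.2]
contact_force: [0.9, -0.3, -0.2]
gripper_width: 63.3
```

```bash
python3 - <<'E'
from h import *
o=arm.observe();print(o['ee_pos'],o['contact_force'],o['gripper_width'])
a=shot('top','t5',(230,215,450,325),3.6);b=shot('side','s5',(260,120,430,300),3.3)
cv2.imwrite('pics/t5b.png',cv2.convertScaleAbs(a,alpha=1.4))
E
```

```text
[416.27153604 -90.51370747 353.25101634] [ 0.87125267 -0.28127751 -0.16862314] 63.32978419482892
```

View pics/t5b.png

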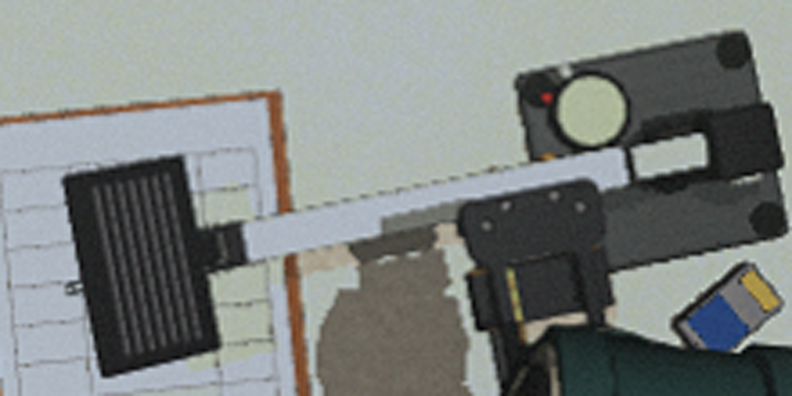

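View pics/s5.png

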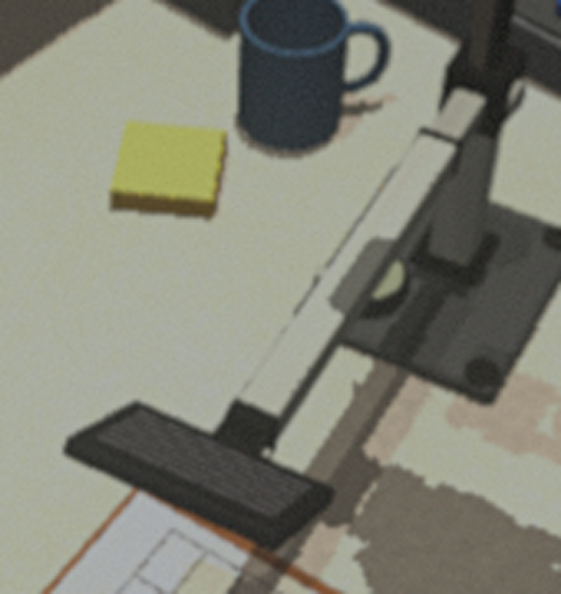

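```bash
python3 - <<'E'
from h import *
T=lambda x,y:((x+.5)/3.6-.5+230,(y+.5)/3.6-.5+215)
S=lambda x,y:((x+.5)/3.3-.5+260,(y+.5)/3.3-.5+120)
P={}
for nm,s,t in [('edge+x',(67,440),(65,177)),('edge-x',(275,535),(103,375)),('bk+x',(137,402),(183,156)),('bk-x',(333,490),(219,347))]:
    P[nm],e=tri(S(*s),T(*t));print(nm,P[nm].round(1),e)
m=(P['edge+x']+P['edge-x'])/2;b=(P['bk+x']+P['bk-x'])/2;d=m-b
print(m,b,np.linalg.norm(d),np.arctan2(d[2],np.hypot(d[0],d[1])),np.degrees(np.arctan2(-d[0],d[1])))
print('white end',at_z('top',T(245,241),182.5))
E
```

```text
edge+x [512.4 164.3 221.2] 2.8971189978094136
edge-x [399.  139.5 222.9] 1.8478031608833836
bk+x [527.3  99.  177. ] 2.700198956076949
bk-x [412.8  74.6 178.2] 2.33436142467436
[455.73668904 151.89830178 222.0541745 ] [470.0029267   86.80064826 177.58621098] 80.11635170156842 0.5884138084953314 12.361030135327962
white end [477.91590712  61.02225671 182.5       ]
```

Request:
play_rows:
  steps:
    - {"tx": 0.0075, "ty": 0.038, "tz": 0, "wx": 0, "wy": 0, "wz": 0}
    - {"tx": 0.0075, "ty": 0.038, "tz": 0, "wx": 0, "wy": 0, "wz": 0}
    - {"tx": 0.0075, "ty": 0.038, "tz": 0, "wx": 0, "wy": 0, "wz": 0}
    - {"tx": 0.0075, "ty": 0.038, "tz": 0, "wx": 0, "wy": 0, "wz": 0}
    - {"tx": 0.0075, "ty": 0.038, "tz": 0, "wx": 0, "wy": 0, "wz": 0}
    - {"tx": 0.0075, "ty": 0.038, "tz": 0, "wx": 0, "wy": 0, "wz": 0}
    - {"tx": 0, "ty": 0, "tz": -0.03, "wx": 0, "wy": 0, "wz": 0}
    - {"tx": 0, "ty": 0, "tz": -0.03, "wx": 0, "wy": 0, "wz": 0}
    - {"tx": 0, "ty": 0, "tz": -0.02, "wx": 0, "wy": 0, "wz": 0}
    - {"tx": 0, "ty": 0, "tz": 0, "wx": 0, "wy": 0, "wz": 0}
  fingers: 255

```text
clock: 11.98
ee_pos: [463.0, 137.7, 270.5]
eef_rot: [-64.6, 89.7, -142.3]
contact_force: [-0.4, -0.9, 0.2]
gripper_width: 0.4
```

Request:
play_rows:
  steps:
    - {"tx": -0.003, "ty": 0, "tz": -0.014, "wx": 0, "wy": 0, "wz": 0}
    - {"tx": 0, "ty": 0, "tz": -0.012, "wx": 0, "wy": 0, "wz": 0}
    - {"tx": 0, "ty": 0, "tz": -0.003, "wx": 0, "wy": 0, "wz": 0}
    - {"tx": 0, "ty": 0, "tz": -0.003, "wx": 0, "wy": 0, "wz": 0}
    - {"tx": 0, "ty": 0, "tz": -0.003, "wx": 0, "wy": 0, "wz": 0}
    - {"tx": 0, "ty": 0, "tz": -0.003, "wx": 0, "wy": 0, "wz": 0}
    - {"tx": 0, "ty": 0, "tz": -0.003, "wx": 0, "wy": 0, "wz": 0}
    - {"tx": 0, "ty": 0, "tz": -0.003, "wx": 0, "wy": 0, "wz": 0}

```text
clock: 12.98
ee_pos: [460.3, 137.9, 228.6]
eef_rot: [105.1, 90.0, 27.5]
contact_force: [-0.2, 0.2, 1.3]
gripper_width: 0.2
```

Request:
play_rows:
  steps:
    - {"tx": 0, "ty": 0, "tz": -0.003, "wx": 0, "wy": 0, "wz": 0}
    - {"tx": 0, "ty": 0, "tz": -0.003, "wx": 0, "wy": 0, "wz": 0}
    - {"tx": 0, "ty": 0, "tz": -0.003, "wx": 0, "wy": 0, "wz": 0}
    - {"tx": 0, "ty": 0, "tz": -0.003, "wx": 0, "wy": 0, "wz": 0}

```text
clock: 13.48
ee_pos: [460.1, 137.9, 216.4]
eef_rot: [108.6, 90.0, 30.9]
contact_force: [0.5, -0.2, 1.5]
gripper_width: 0.7
```

Request:
play_rows:
  steps:
    - {"tx": 0, "ty": 0, "tz": -0.003, "wx": 0, "wy": 0, "wz": 0}
    - {"tx": 0, "ty": 0, "tz": -0.003, "wx": 0, "wy": 0, "wz": 0}
    - {"tx": 0, "ty": 0, "tz": -0.003, "wx": 0, "wy": 0, "wz": 0}
    - {"tx": 0, "ty": 0, "tz": -0.003, "wx": 0, "wy": 0, "wz": 0}
    - {"tx": 0, "ty": 0, "tz": -0.003, "wx": 0, "wy": 0, "wz": 0}
    - {"tx": 0, "ty": 0, "tz": -0.003, "wx": 0, "wy": 0, "wz": 0}
    - {"tx": 0, "ty": 0, "tz": -0.003, "wx": 0, "wy": 0, "wz": 0}

```text
clock: 14.35
ee_pos: [460.1, 137.9, 195.4]
eef_rot: [123.4, 90.0, 45.7]
contact_force: [-0.6, 0.1, 1.3]
gripper_width: 0.5
```

Request:
play_rows:
  steps:
    - {"tx": 0, "ty": 0, "tz": -0.002, "wx": 0, "wy": 0, "wz": 0}
    - {"tx": 0, "ty": 0, "tz": -0.0015, "wx": 0, "wy": 0, "wz": 0}
    - {"tx": 0, "ty": 0, "tz": -0.0015, "wx": 0, "wy": 0, "wz": 0}

```text
clock: 14.72
ee_pos: [460.1, 137.8, 190.5]
eef_rot: [25.9, 90.0, -51.8]
contact_force: [-0.8, 0.9, 1.1]
gripper_width: 0.4
```

Request:
play_rows:
  steps:
    - {"tx": 0, "ty": 0, "tz": -0.001, "wx": 0, "wy": 0, "wz": 0}
    - {"tx": 0, "ty": 0, "tz": -0.001, "wx": 0, "wy": 0, "wz": 0}

```text
clock: 14.98
ee_pos: [460.1, 137.8, 188.5]
eef_rot: [-102.4, 90.0, 179.9]
contact_force: [-0.9, 0.2, 0.8]
gripper_width: 0.3
```

Request:
play_rows:
  steps:
    - {"tx": 0, "ty": 0, "tz": -0.001, "wx": 0, "wy": 0, "wz": 0}
    - {"tx": 0, "ty": 0, "tz": -0.001, "wx": 0, "wy": 0, "wz": 0}

```text
clock: 15.22
ee_pos: [460.2, 137.8, 186.6]
eef_rot: [106.2, 90.0, 28.6]
contact_force: [-1.4, 0.4, 6.0]
gripper_width: 0.7
```

Request:
play_rows:
  steps:
    - {"tx": 0, "ty": 0, "tz": -0.0007, "wx": 0, "wy": 0, "wz": 0}
    - {"tx": 0, "ty": 0, "tz": 0, "wx": 0, "wy": 0, "wz": 0}

```text
clock: 15.48
ee_pos: [460.2, 137.9, 186.6]
eef_rot: [160.2, 90.0, 82.5]
contact_force: [-2.5, 0.1, 7.9]
gripper_width: 0.8
```

Request:
play_rows:
  steps:
    - {"tx": 0, "ty": 0, "tz": 0.01, "wx": 0, "wy": 0, "wz": 0}
    - {"tx": 0, "ty": 0, "tz": 0.03, "wx": 0, "wy": 0, "wz": 0}
    - {"tx": 0, "ty": 0, "tz": 0.04, "wx": 0, "wy": 0, "wz": 0}
    - {"tx": 0, "ty": 0, "tz": 0.04, "wx": 0, "wy": 0, "wz": 0}
    - {"tx": -0.02, "ty": 0.04, "tz": 0.03, "wx": 0, "wy": 0, "wz": 0}
    - {"tx": -0.02, "ty": 0.05, "tz": 0, "wx": 0, "wy": 0, "wz": 0}
    - {"tx": -0.02, "ty": 0.05, "tz": 0, "wx": 0, "wy": 0, "wz": 0}
    - {"tx": -0.02, "ty": 0.05, "tz": 0, "wx": 0, "wy": 0, "wz": 0}
    - {"tx": 0, "ty": 0.03, "tz": 0, "wx": 0, "wy": 0, "wz": 0}
    - {"tx": 0, "ty": 0, "tz": 0, "wx": 0, "wy": 0, "wz": 0}

```text
clock: 16.73
ee_pos: [379.3, 359.6, 335.6]
eef_rot: [-20.2, 90.0, -97.7]
contact_force: [0.3, -0.5, -0.4]
gripper_width: 0.7
```

```bash
python3 - <<'E'
from h import *
o=arm.observe();print(o['ee_pos'],o['contact_force'])
a=shot('top','t6',(220,150,480,350),3);b=shot('side','s6',(220,100,450,330),2.6)
cv2.imwrite('pics/t6b.png',cv2.convertScaleAbs(a,alpha=1.4))
E
```

```text
[379.28318159 359.5654494  335.58468421] [ 0.32429209 -0.51703681 -0.44826003]
```

View pics/t6b.png

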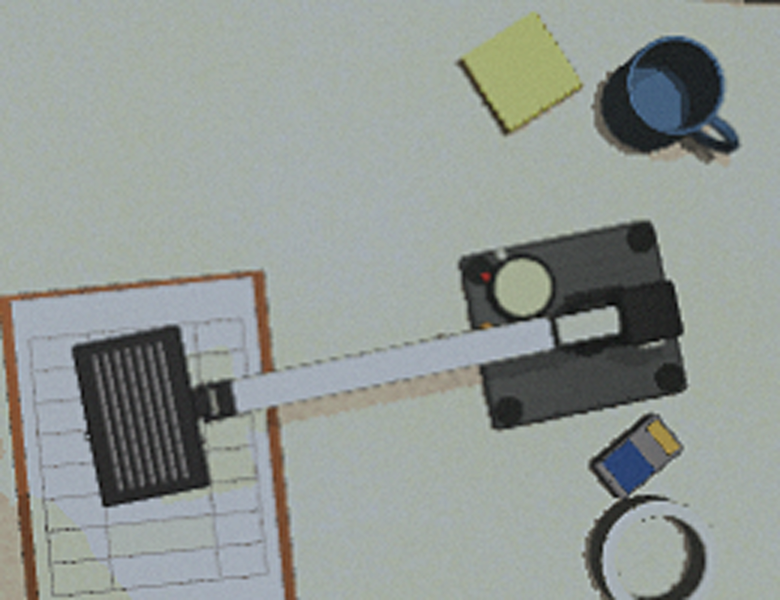

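View pics/s6.png

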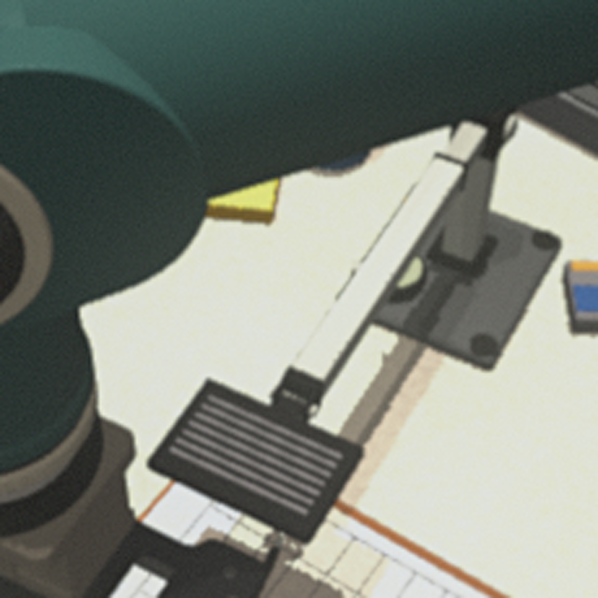

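```bash
python3 -c "
from station import arm
print(arm.hand_in())"
```

```text
the job is handed in; nothing more can be done
None
```

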